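# Stow the flashlight in the push-latch tray

## Robot

A 6-joint arm with a two-finger parallel gripper is mounted at the origin on the work surface. World frame = base frame: x ahead of the robot, y to its left, z up, the work surface at z = 0. Lengths are in m, angles in rad, forces in N, time in s.
With the tool pointing down it reaches from about 0.425 to 1.125 m from the base axis. Payload 14.9 kg.
Tool frame: the origin (TCP) lies at the very end of the fingers, on their centre line; the grasp point (between the pads) lies 19 mm behind it (r.grasp_offset is the distance from the TCP to the grasp point, in m); y points along the fingers, z is the direction in which the jaws open and shut, and the axes are right-handed (so a half turn about y gives the same grasp; the last joint's range is limited). The gripper opens to 91 mm and grips with 3 to 60 N. Pads are 32 mm wide; open, the fingers measure 118 mm over their backs; the gripper's body (76 mm by 178 mm) begins 60 mm behind the grasp point.
Start: joints at [-1.318, 0.379, 1.734, -0, 1.028, -0.033], TCP at [0.197, -0.672, 0.214] pointing down, gripper open.
Joint ranges: [-2.77, 2.77], [-0.74, 2.19], [0, 2.66], [-1.06, 4.2], [0.31, 2.87], [-3.08, 3.08]. Speed limits (rad/s): [1.89, 1.89, 2.39, 3.14, 3.14, 3.14].

## Interface

Orientations are given as a rotation vector (axis times angle).
In Python, from station import r, hand, kin, telemetry, optics, finish_job gives the robot as it stands. The module is installed in compiled form; this text tells all that it offers. Calls block until the motion is done:
- r.reach(position, orientation): joint-space move of the TCP to a pose.
- r.move_l(position, rate=0.15, rotation=None): straight line of the TCP; rotation=None keeps the orientation; rate is the mean speed in m/s.
- r.move_joints(angles): joint-space move.
- hand.gripper_to(opening, grasp_force=None): finger opening in m; grasp_force is the grip in N (None keeps the last); returns when the fingers have stopped.
- r.sleep(seconds).
- kin.ik(position, orientation): joint angles nearest the present ones, or None.
- telemetry.observe(): the state.
- optics.get_image(name): name is "scene" or "top" or "wrist"; returns a dict with "frame" (420x560x3 uint8, red, green, blue), "fov_y" (degrees; the focal length in pixels is half the picture's height over the tangent of half this angle, whatever the lens; pixels are square), "cx", "cy" (the principal point, pixels), "world_from_camera" (4x4, takes a point from camera to world coordinates). Camera axes: x right, y up, looking along -z (the intrinsics and any distortion apply to the point x, -y, -z); pixel columns grow to the right and rows downward; lengths in m; the calibration is good to about 2 mm. A picture is of the moment at which its call begins. There is no depth.
A pose or a line that the arm cannot do raises r.IKError and nothing moves.
- finish_job(): hands the job in, once; it reports no verdict.
The state is a dict: "clock": time; "joints": joint angles; "joint_velocities": joint speeds; "tau": joint torques, N m; "eef_pos": TCP position; "tool_rot": TCP orientation; "force": force on the tool from outside, world axes, zero at the start; "torque": the same for the moment, N m; "finger_gap": finger opening in m.
Only numpy, scipy, OpenCV 4.12 (cv2) and the standard library are available. Lean on these libraries where they do the work, as an engineer would, in place of code of your own. Each camera call takes 0.05 s, during which the arm holds its last target.

## Task

Put the orange flashlight away in the pop-out tray of the wooden box: press the tray's front in by feel until its touch latch lets go and the tray springs open, lay the flashlight flat in it without dropping it, then push the tray back in until it latches shut and stays. Use a gentle fingertip push: stop as soon as you feel the inner stop, never shove against it, and leave the other things on the shelf where they are.

Things in the scene. Friction and masses are not known exactly. Their poses are not given: they have to be found in the camera images.
- unit: Low box of light wood, 150 deep x 205 wide x 80 mm high, open at the front, fixed on the shelf, with one pop-out tray on a push-push latch and a damped spring. Origin: centre of its underside. x points into the box (the way the front is pushed), the tray comes out to -x, y is across, z up. More than 20 N on box, tray or front harms the latch.
- tray (a joint): How far the tray stands out, m: 0 = latched shut, below 0 = pressed in past that, 0.115 = sprung fully open. Pressed in to the inner stop and let go, a latched tray springs out to 0.115 within 1 s; an open one pushed in to that stop and let go comes back to 0 and stays latched. Let go well short of the stop, a latched tray stays latched and an open one springs out again.
- latch (a point): Middle of the hidden latch under the tray, 30 mm inside the box mouth; fixed to the box. Its inner stop is met 6 to 14 mm inside the latched place: an adjuster screw sets it, hidden and different each time. Up to the stop the push takes 6 N (open) rising to 8 or 9 N, plus 3.5 N per 0.1 m/s; at the stop the force climbs by 10 to 15 N per mm, and the latch changes over there.
- tray_push (a point): Centre of the outer face of the tray's off-white front panel, 205 wide, 12 thick, 80 mm high (lower edge 4 mm over the shelf), upright, moves with the tray. Latched, its back stands 17 mm off the box, room to press it in. Axes as unit.
- tray_floor (a point): Centre of the tray's lined inner floor, 20 mm above the shelf, 77 mm behind the front's outer face; moves with the tray. Inside it is 130 (x) by 170 mm (y), with 44 mm high side and back walls, 4 mm thick; the front panel stands 64 mm above this floor. Fully open, all of it lies before the box, free from above. Axes as unit.
- flashlight: Orange plastic flashlight, 108 mm long, about 110 g, lying loose on the shelf. Its x axis runs along it to the lens, z is up. Origin: under its middle, at the shelf surface; its axis lies 15.5 mm above. The plain round barrel, 27 mm thick, runs from x = -38 to +22 mm; the six-sided head and tail, 31 mm across flats, carry it. A 3 mm black push toggle on top at x = +13 mm.
- bowl: White ceramic bowl, 136 mm wide, 55 mm high, the pink ball lies in it; stays where it is. Origin: centre of its underside.
- ball_center (a point): Centre of the pink hard silicone ball, 42 mm across, lying in the bowl; stays there.
- comb: Stainless steel comb, 150 x 32 x 4 mm, lying flat on the shelf, long along its x; stays where it is. Origin: centre of its underside.
- succulent: Small succulent in a clay pot, 72 mm wide, about 100 mm high; stays where it is. Origin: centre of its underside.
- candle: Amber jar with wooden lid, 72 mm wide, 82 mm high; stays where it is. Origin: centre of its underside.
- matchbox: Small wooden box, 55 x 110 x 24 mm; stays where it is. Origin: centre of its underside.
There are look-alikes about, which are no part of the job. Of the things shaped like the flashlight, the orange one is meant.

How it is judged:
On the way, in this order (a step that is already met when the one before it is completed fails the run):
1. the tray has sprung fully open, with the flashlight not yet in it (value of joint tray above 0.105 m and horizontal distance between flashlight and tray_floor above 0.12 m), for 0.2 s.
2. the flashlight lies in the open tray, let go and at rest (x of flashlight in the frame of tray_floor between -0.055 and 0.055 m and y of flashlight in the frame of tray_floor between -0.075 and 0.075 m and z of flashlight in the frame of tray_floor between -0.02 and 0.04 m and value of joint tray above 0.09 m and contact force between the fingers and flashlight below 0.05 N and linear speed of flashlight below 0.05 m/s and angle between flashlight's own x axis and vertical between 1.35 and 1.79 rad), for 0.3 s.
At the end, for the whole second after the job is handed in: The tray is latched shut by itself (within 2 mm of its latched place, not moving) with the flashlight at rest inside it (origin within 55 mm of the floor's centre in x and 75 mm in y, no more than 40 mm above it, and lying level within 12 degrees) (value of joint tray between -0.002 and 0.002 m and velocity of joint tray between -0.01 and 0.01 m/s and linear speed of flashlight below 0.05 m/s and x of flashlight in the frame of tray_floor between -0.055 and 0.055 m and y of flashlight in the frame of tray_floor between -0.075 and 0.075 m and z of flashlight in the frame of tray_floor between -0.02 and 0.04 m and angle between flashlight's own x axis and vertical between 1.35 and 1.79 rad); the robot touches nothing.
It fails at once if the tray, its front or the box is pushed with more than 20 N (contact force between any of the fingers, the arm and unit above 20 N).
It fails at once if the flashlight is dropped or knocked: moves faster than 0.7 m/s (a fall of 25 mm) out of the fingers (contact force between the fingers and flashlight below 0.05 N and linear speed of flashlight above 0.7 m/s).
It fails at once if a bystander (bowl, ball, comb, succulent, jar, small box) is moved by more than 30 mm (distance of any of bowl, ball_center, comb, succulent, candle, matchbox from where it was at the start of the episode above 0.03 m).
It also fails if it takes over 72 s, if anything falls off the work surface, if the arm or the gripper's body presses on something with over 40 N, if the wrist force passes 120 N, or if a joint passes its speed limit or range.

## Working session

There is one attempt and no reset: what is moved stays moved. The work goes in short steps, each a Python script; the robot and the scene stay as the last script left them, time stands still between calls to the robot, and variables do not carry over. Pictures are saved under pics/ and viewed, and the job is handed in when it is done.

```bash
mkdir -p pics; python3 - <<'E'
from station import r, hand, kin, telemetry, optics
import cv2, numpy as np
for n in ["scene","top","wrist"]:
    d=optics.get_image(n); cv2.imwrite(f"pics/{n}0.png",d["frame"][:,:,::-1])
    print(n,{k:v for k,v in d.items() if k!="frame"})
print(telemetry.observe())
E
```

```text
scene {'fov_y': 48.15592268942526, 'cx': 271.48803592582055, 'cy': 213.32402775410176, 'world_from_camera': array([[ 0.21682944, -0.54574611,  0.80941101,  1.50640407],
       [ 0.97614361,  0.11157582, -0.18626458, -0.22825828],
       [ 0.01134247,  0.83048903,  0.5569195 ,  0.73109814],
       [ 0.        ,  0.        ,  0.        ,  1.        ]])}
top {'fov_y': 55.9600679732845, 'cx': 283.0045612083829, 'cy': 206.43108753070698, 'world_from_camera': array([[-0.01970088,  0.99506772, -0.09722191,  0.44004065],
       [-0.99914238, -0.02313664, -0.03433938, -0.0136562 ],
       [-0.0364194 ,  0.09646201,  0.99467015,  0.98423273],
       [ 0.        ,  0.        ,  0.        ,  1.        ]])}
wrist {'fov_y': 58.778496857822304, 'cx': 279.09988348843444, 'cy': 203.69536408871627, 'world_from_camera': array([[ 2.81340828e-01,  9.32858788e-01,  2.24992932e-01,
         2.60053758e-01],
       [-9.59607542e-01,  2.73703332e-01,  6.51141426e-02,
        -6.52802794e-01],
       [-8.39014889e-04, -2.34224181e-01,  9.72182251e-01,
         3.84103210e-01],
       [ 0.00000000e+00,  0.00000000e+00,  0.00000000e+00,
         1.00000000e+00]])}
{'clock': 0.15, 'joints': array([-1.31830317e+00,  3.79277563e-01,  1.73461981e+00,  2.33179076e-06,
        1.02849347e+00, -3.33060068e-02]), 'joint_velocities': array([-0.00089556, -0.00124975, -0.00074296,  0.0007252 ,  0.00092651,
       -0.00066144]), 'tau': array([ 5.35156632e-04, -7.64110279e+01, -4.34654653e+01,  6.51027099e-02,
        4.09524667e-02, -5.50857203e-05]), 'eef_pos': array([ 0.1972672 , -0.67133379,  0.21345959]), 'tool_rot': array([-0.29765343,  2.06897617, -2.06731795]), 'force': array([-0.05618951,  0.41680938, -0.32142841]), 'torque': array([-0.00594525, -0.00685611, -0.00170582]), 'finger_gap': 0.09130524320627302}
```

View pics/scene0.png

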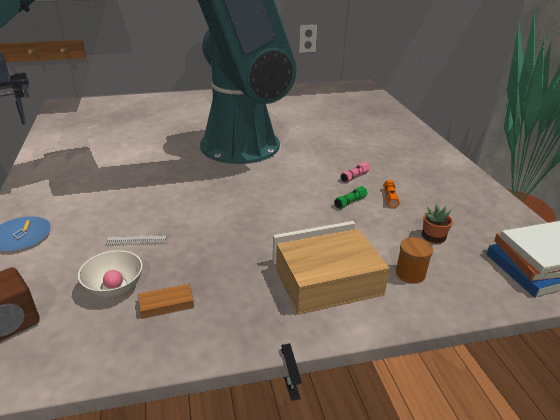

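View pics/top0.png

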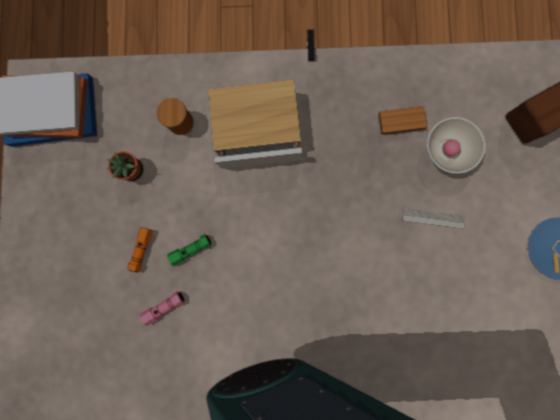

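View pics/wrist0.png

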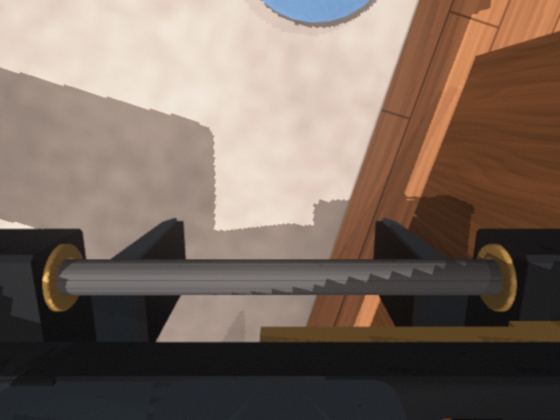

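The scene and top views show the box at (255,120) in top, with its white front at about (258,155). The orange flashlight is at (139,250), with green and pink look-alikes nearby. I'll enlarge these.

```bash
python3 - <<'E'
import cv2
t=cv2.imread("pics/top0.png")
cv2.imwrite("pics/c_box.png",cv2.resize(t[70:180,195:315],None,fx=5,fy=5,interpolation=cv2.INTER_CUBIC))
cv2.imwrite("pics/c_fl.png",cv2.resize(t[215:285,110:220],None,fx=7,fy=7,interpolation=cv2.INTER_CUBIC))
s=cv2.imread("pics/scene0.png")
cv2.imwrite("pics/c_s.png",cv2.resize(s[155:315,265:425],None,fx=3.7,fy=3.7,interpolation=cv2.INTER_CUBIC))
E
```

```text
(no output)
```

View pics/c_box.png

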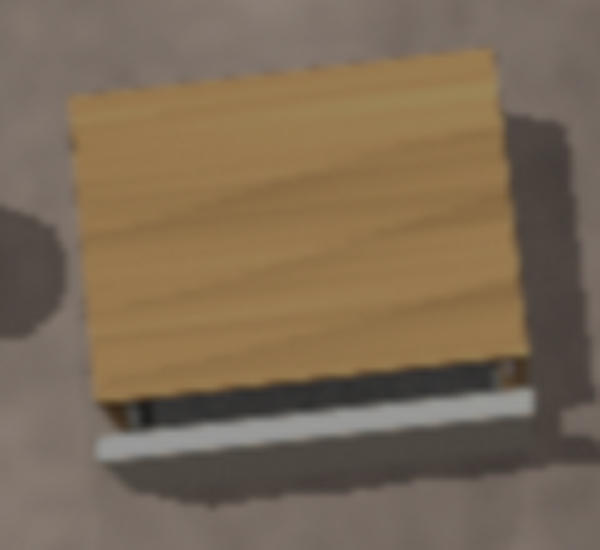

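View pics/c_fl.png

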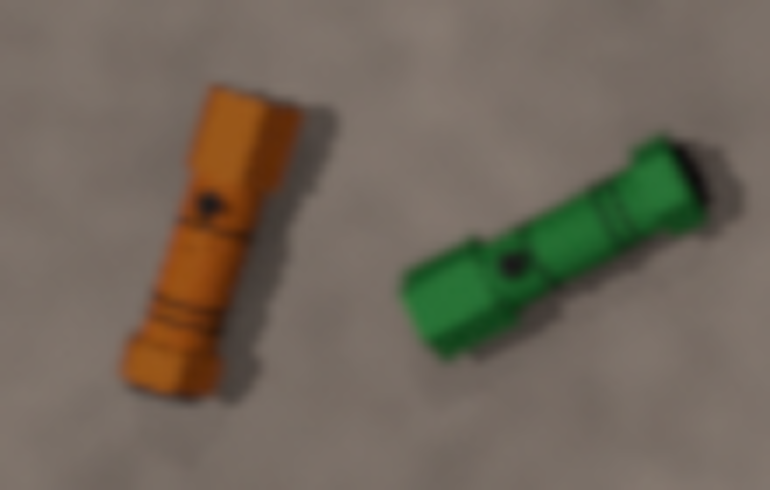

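View pics/c_s.png

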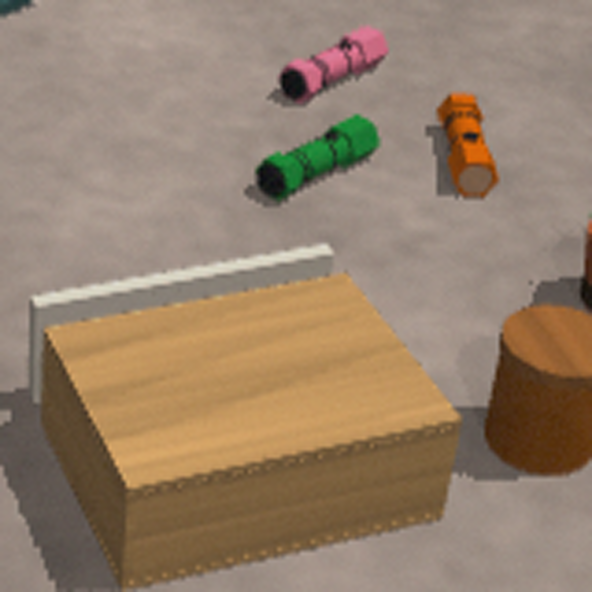

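```bash
cat > h.py <<'E'
import numpy as np, pickle
from station import r, hand, kin, telemetry, optics
def ray(d,u,v,z):
    f=210/np.tan(np.radians(d["fov_y"])/2); T=d["world_from_camera"]
    k=T[:3,:3]@np.array([(u-d["cx"])/f,-(v-d["cy"])/f,-1]); o=T[:3,3]
    return o+k*(z-o[2])/k[2]
E
python3 - <<'E'
from h import *
d=optics.get_image("top")
C=lambda p,o,s:((p[0]+.5)/s-.5+o[0],(p[1]+.5)/s-.5+o[1])
P=[ray(d,*C(p,(195,70),5),.08) for p in [(72,98),(492,50),(527,357),(97,403)]]
print(np.round(P,4)); print([round(np.linalg.norm(P[i]-P[(i+1)%4]),4) for i in range(4)])
Q=[ray(d,*C(p,(195,70),5),.084) for p in [(97,440),(533,390),(533,412),(97,460)]]
print(np.round(Q,4),np.linalg.norm(Q[0]-Q[1]))
F=[ray(d,*C(p,(110,215),7),z) for p,z in [((209,204),.031),((214,230),.0155),((188,303),.0155),((184,322),.0155),((172,396),.0155),((258,95),.0155)]]
print(np.round(F,4), np.linalg.norm(F[-1]-F[-2]))
s=optics.get_image("scene")
P2=[ray(s,*C(p,(265,155),3.7),.08) for p in [(127,490),(458,417),(345,275),(43,330)]]
print(np.round(P2,4),[round(np.linalg.norm(P2[i]-P2[(i+1)%4]),4) for i in range(4)])
print(np.round([ray(s,*C(p,(265,155),3.7),z) for p,z in [((470,136),.031),((477,180),.0155),((461,95),.031)]],4))
E
```

```text
[[ 0.8134  0.1886  0.08  ]
 [ 0.83   -0.0121  0.08  ]
 [ 0.6809 -0.0251  0.08  ]
 [ 0.6648  0.177   0.08  ]]
[np.float64(0.2014), np.float64(0.1497), np.float64(0.2028), np.float64(0.149)]
[[ 0.6462  0.1762  0.084 ]
 [ 0.6641 -0.0275  0.084 ]
 [ 0.6537 -0.0272  0.084 ]
 [ 0.6367  0.1762  0.084 ]] 0.2044652516817579
[[0.4502 0.3707 0.031 ]
 [0.4412 0.375  0.0155]
 [0.4157 0.3839 0.0155]
 [0.4091 0.3853 0.0155]
 [0.3834 0.3891 0.0155]
 [0.4885 0.36   0.0155]] 0.10902374194204652
[[ 0.8321 -0.0141  0.08  ]
 [ 0.812   0.1891  0.08  ]
 [ 0.6665  0.1764  0.08  ]
 [ 0.6836 -0.0268  0.08  ]] [np.float64(0.2042), np.float64(0.1461), np.float64(0.2039), np.float64(0.149)]
[[0.4474 0.3711 0.031 ]
 [0.4858 0.3619 0.0155]
 [0.3859 0.3912 0.031 ]]
```

```bash
cat >> h.py <<'E'
from scipy.spatial.transform import Rotation as R
YAW=np.radians(4.8); n=np.array([np.cos(YAW),np.sin(YAW),0]); l=np.array([-n[1],n[0],0])
FACE=np.array([.6448,.0738,0])   # front outer face, latched
def down(zdir):   # tool y down, tool z = jaw direction
    y=np.array([0,0,-1.]); z=np.array(zdir,float); z/=np.linalg.norm(z)
    return R.from_matrix(np.c_[np.cross(y,z),y,z]).as_rotvec()
E
python3 - <<'E'
from h import *
print(R.from_rotvec(telemetry.observe()["tool_rot"]).as_matrix().round(2))
a=np.radians(-16); fl=np.array([np.cos(a),np.sin(a),0]); fp=np.array([-fl[1],fl[0],0])
p=FACE-n*.05
for s in(1,-1):
  print(s,"push",kin.ik(p+[0,0,.035],down(s*l)),"grasp",kin.ik([.4365,.3748,.004],down(s*fp)),"place",kin.ik(FACE-n*.038+[0,0,.026],down(s*n)))
E
```

```text
[[-0.96 -0.    0.28]
 [-0.28  0.   -0.96]
 [-0.   -1.   -0.  ]]
1 push [ 7.75713374e-02  4.88444788e-01  1.98804260e+00 -4.44089210e-16
  6.65105269e-01 -1.57700079e+00] grasp [ 6.68984082e-01  5.16827964e-01  2.03264682e+00 -4.44089210e-16
  5.92117874e-01 -6.22559565e-01] place [ 7.76932754e-02  5.17367007e-01  1.96301923e+00 -4.44089210e-16
  6.61206416e-01 -6.08252874e-03]
-1 push [ 7.75713374e-02  4.88444788e-01  1.98804260e+00 -4.44089210e-16
  6.65105269e-01  1.56459186e+00] grasp [0.66898408 0.51682796 2.03264682 0.         0.59211787 2.51903309] place None
```

```bash
python3 - <<'E'
from h import *
import cv2
hand.gripper_to(0.0,20)
r.reach(FACE-n*.06+[0,0,.16],down(l))
r.move_l(FACE-n*.04+[0,0,.032],rate=.15)
o=telemetry.observe(); print(o["clock"],o["eef_pos"],o["force"],o["finger_gap"])
for k in range(3):
    p=FACE-n*(.04-.001*(k+1))+[0,0,.032]
    t=telemetry.observe()["clock"]; r.move_l(p,rate=.02); o=telemetry.observe(); print(o["clock"]-t,o["eef_pos"]-p,o["force"])
for nme in("scene","wrist"):
    d=optics.get_image(nme); cv2.imwrite(f"pics/{nme}1.png",d["frame"][:,:,::-1])
E
```

```text
5.575 [0.60537804 0.07047483 0.03270055] [ 0.92873709 -0.32987365 -0.01459416] 0.0004694883072884688
0.25 [4.33941471e-04 5.41491756e-05 7.13835688e-04] [0.53533501 0.47067619 0.85487538]
0.25 [ 8.32484968e-05 -1.31067243e-05  1.14710783e-04] [-0.20277791  0.44990611 -0.67692011]
0.25 [ 3.51805137e-05  2.01514628e-05 -3.55137952e-05] [ 0.24228851 -0.22955013 -0.36240878]
```

View pics/wrist1.png

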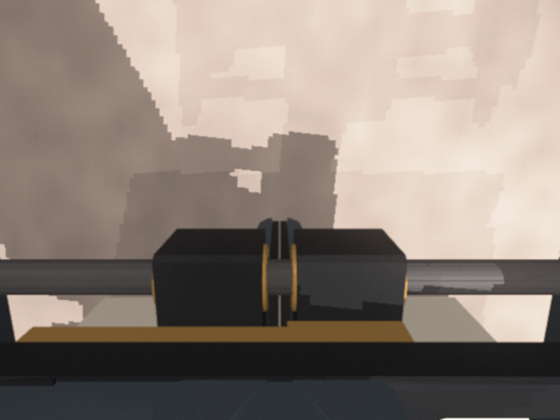

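View pics/scene1.png

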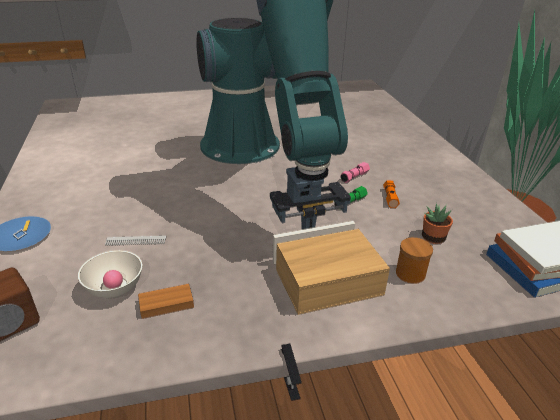

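The scene view shows the closed fingers just in front of the white panel at about (310,225). Next I push in steps and read the force as I go.

```bash
cat >> h.py <<'E'
def F(m=4):
    f=[]
    for _ in range(m):
        f.append(-telemetry.observe()["force"]@n); r.sleep(.01)
    return float(np.mean(f))
def feel(s,step_fn,smax,z=.032,stop=11.5,rate=.02):
    """advance along n until the force passes stop; s=TCP advance relative to FACE"""
    log=[]; c=None
    while s<smax:
        s+=step_fn(s,c); r.move_l(FACE+n*s+[0,0,z],rate=rate); f=F(); log.append((round(s*1e3,2),round(f,1)))
        if c is None and f>3.5: c=s
        if f>stop: break
    print(log,"contact",c); return s,c
E
python3 - <<'E'
from h import *
fb=F(8); print("bias",fb)
def st(s,c):
    if c is None: return .002 if s<-.026 else .001
    return .001 if s-c<.0045 else .0004
s,c=feel(-.037,st,.006)
print(telemetry.observe()["eef_pos"],telemetry.observe()["clock"])
if F()>10.5:
    r.move_l(FACE-n*.155+[0,0,.032],rate=.25)
    r.sleep(.3); o=telemetry.observe(); print(o["clock"],o["force"],s)
    import cv2
    d=optics.get_image("top"); cv2.imwrite("pics/top2.png",d["frame"][:,:,::-1])
    d=optics.get_image("scene"); cv2.imwrite("pics/scene2.png",d["frame"][:,:,::-1])
E
```

```text
bias -0.0757999968602577
[(-35.0, -0.0), (-33.0, 0.2), (-31.0, -0.4), (-29.0, -0.3), (-27.0, 0.4), (-25.0, -0.1), (-24.0, 0.1), (-23.0, 0.1), (-22.0, -0.3), (-21.0, -0.5), (-20.0, 0.1), (-19.0, 0.1), (-18.0, -0.0), (-17.0, 0.8), (-16.0, 4.7), (-15.0, 6.8), (-14.0, 7.1), (-13.0, 7.2), (-12.0, 7.1), (-11.0, 7.5), (-10.6, 7.3), (-10.2, 8.3), (-9.8, 7.7), (-9.4, 7.5), (-9.0, 7.7), (-8.6, 8.3), (-8.2, 8.3), (-7.8, 8.1), (-7.4, 7.8), (-7.0, 7.9), (-6.6, 7.8), (-6.2, 7.9), (-5.8, 8.6), (-5.4, 8.2), (-5.0, 8.9), (-4.6, 11.0), (-4.2, 12.9)] contact -0.01599999999999998
[0.63901235 0.07332252 0.0317392 ] 16.975
18.0583 [0.43972571 0.53178579 0.79669537] -0.004199999999999978
```

```bash
python3 - <<'E'
import cv2
t=cv2.imread("pics/top2.png")
cv2.imwrite("pics/c2.png",cv2.resize(t[70:240,130:340],None,fx=3.5,fy=3.5,interpolation=cv2.INTER_CUBIC))
E
```

```text
(no output)
```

View pics/c2.png

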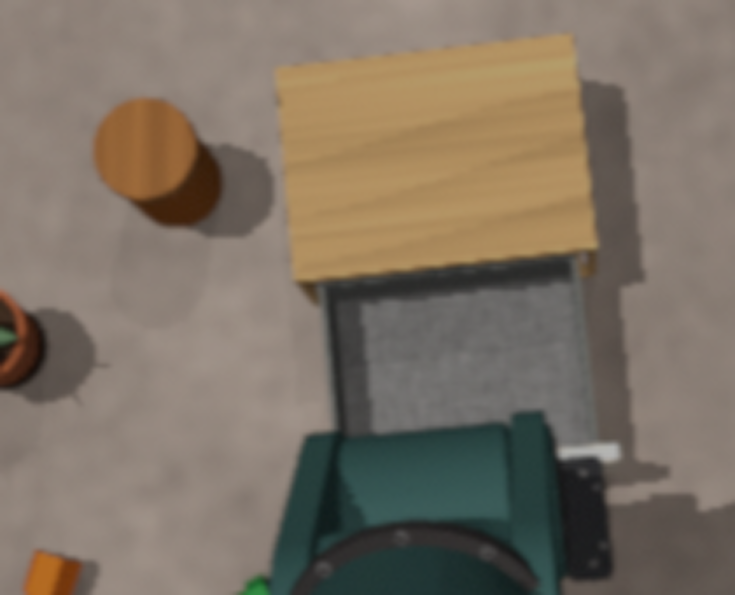

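View pics/scene2.png

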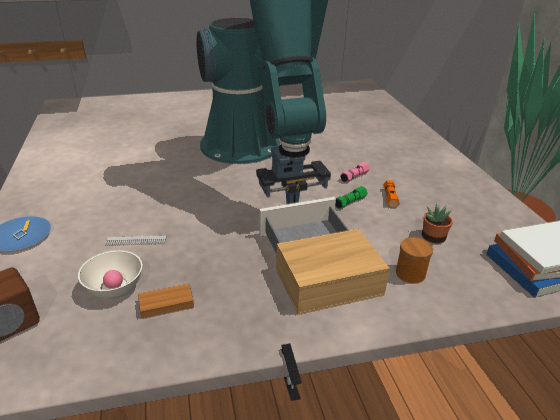

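The tray is out: its grey floor shows in front of the box, and the white front is around (590,452) in the enlarged crop. Next is the flashlight.

```bash
cat >> h.py <<'E'
a=np.radians(-16.5); fl=np.array([np.cos(a),np.sin(a),0]); fp=np.array([-fl[1],fl[0],0])
FC=np.array([.4365,.3748,0]); G=FC-fl*.008
E
python3 - <<'E'
from h import *
import cv2
p=telemetry.observe()["eef_pos"]
r.move_l([p[0],p[1],.17],rate=.25)
r.reach(G+[0,0,.13],down(fp))
hand.gripper_to(.055)
d=optics.get_image("wrist"); cv2.imwrite("pics/wrist3.png",d["frame"][:,:,::-1])
f=210/np.tan(np.radians(d["fov_y"])/2)
T=np.linalg.inv(d["world_from_camera"])
for s in(-.054,-.008,.013,.054):
    q=T@np.r_[FC+fl*s+[0,0,.0155],1]; print(s,d["cx"]-f*q[0]/q[2],d["cy"]+f*q[1]/q[2])
print(telemetry.observe()["clock"])
E
```

```text
-0.054 278.9928132093695 140.6356340005154
-0.008 279.0288355973773 199.94067518775321
0.013 279.0444162320254 225.59167254353952
0.054 279.07340211562405 273.3122462126581
21.0833
```

View pics/wrist3.png

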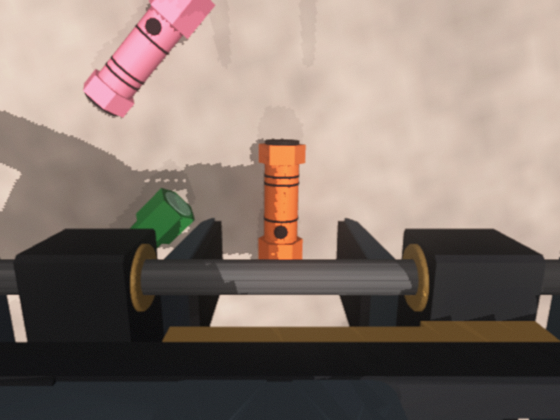

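The wrist view shows the orange flashlight upright and centred, with its tail at (282,140) and toggle at (280,231). The green one's nearest point is (193,215), about 65 mm off to the side, so the fingers clear it.

```bash
python3 - <<'E'
from h import *
import cv2
r.move_l(G+[0,0,.005],rate=.12)
print(hand.gripper_to(.0,15), telemetry.observe()["finger_gap"])
r.move_l(G+[0,0,.14],rate=.12)
d=optics.get_image("wrist"); cv2.imwrite("pics/wrist4.png",d["frame"][:,:,::-1])
o=telemetry.observe(); print(o["clock"],o["finger_gap"],o["force"])
E
```

```text
False 0.026575652125196914
24.1417 0.02639011405878048 [ 0.53303634  0.62125482 -1.92600833]
```

View pics/wrist4.png

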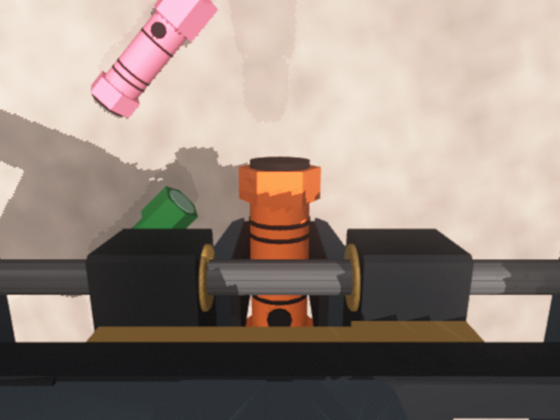

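The flashlight is held: the gap reads 26.4 mm and the wrist force shows a load of about 1–2 N. Before placing it, I check where the open tray is.

```bash
python3 - <<'E'
from h import *
import cv2
TF=FACE-n*.038; P=TF+l*.008
r.reach(P+[0,0,.16],down(n))
d=optics.get_image("top"); cv2.imwrite("pics/top5.png",d["frame"][:,:,::-1])
q=ray(d,298.6,199,.084)-FACE; print("front",q@n,q@l)
o=telemetry.observe(); print(o["clock"],o["finger_gap"],o["eef_pos"]-P)
E
python3 -c "
import cv2
t=cv2.imread('pics/top5.png')
cv2.imwrite('pics/c5.png',cv2.resize(t[70:240,130:340],None,fx=3.5,fy=3.5,interpolation=cv2.INTER_CUBIC))"
```

```text
front -0.1078850275052755 -0.08371587505933156
25.5 0.02683354992134679 [-0.00041078  0.00108052  0.15983624]
```

View pics/c5.png

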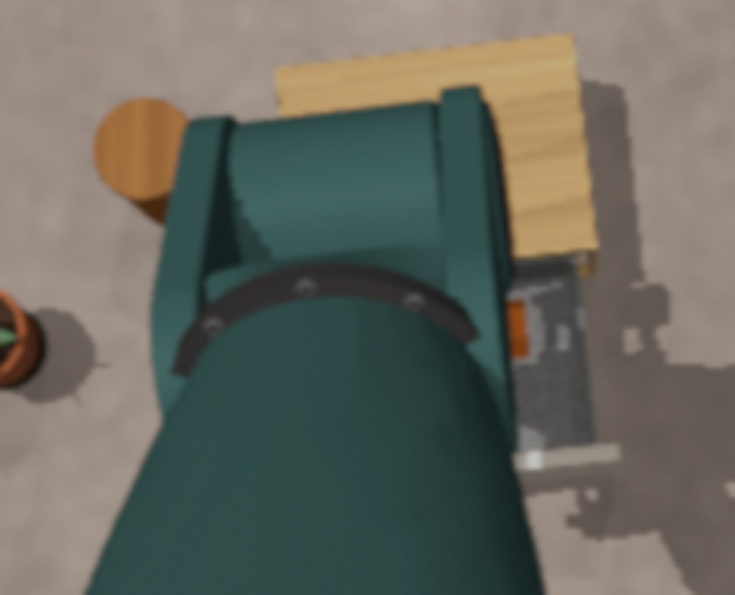

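The front's outer face measures about 114 mm out, so the tray is fully open. The orange head at (517,328) sits over the tray floor. I'll lower it now.

```bash
python3 - <<'E'
from h import *
import cv2
P=FACE-n*.038+l*.008
r.move_l(P+[0,0,.04],rate=.1); r.sleep(.1)
fz=lambda: np.mean([ (telemetry.observe()["force"][2], r.sleep(.01))[0] for _ in range(5)])
b=fz(); print("hold",b)
for z in (.032,.029,.027,.026,.025,.0245,.024):
    r.move_l(P+[0,0,z],rate=.03); f=fz(); print(z,f-b)
    if f-b>1.5: break
hand.gripper_to(.05); r.sleep(.2)
o=telemetry.observe(); print(o["clock"],o["finger_gap"],o["force"])
r.move_l(P+[0,0,.15],rate=.12)
r.move_l(FACE-n*.16+[0,0,.15],rate=.25)
for nm in("scene","top","wrist"):
    d=optics.get_image(nm); cv2.imwrite(f"pics/{nm}6.png",d["frame"][:,:,::-1])
E
python3 -c "
import cv2
t=cv2.imread('pics/scene6.png')
cv2.imwrite('pics/c6.png',cv2.resize(t[160:320,220:420],None,fx=3.5,fy=3.5,interpolation=cv2.INTER_CUBIC))"
```

```text
hold -1.607368218294064
0.032 0.4370382309141527
0.029 0.0516704867162463
0.027 0.652758102654234
0.026 0.6419377748175297
0.025 4.80081117753021
29.3667 0.050149660199917984 [-0.13325893 -0.72459614  0.85902347]
```

View pics/c6.png

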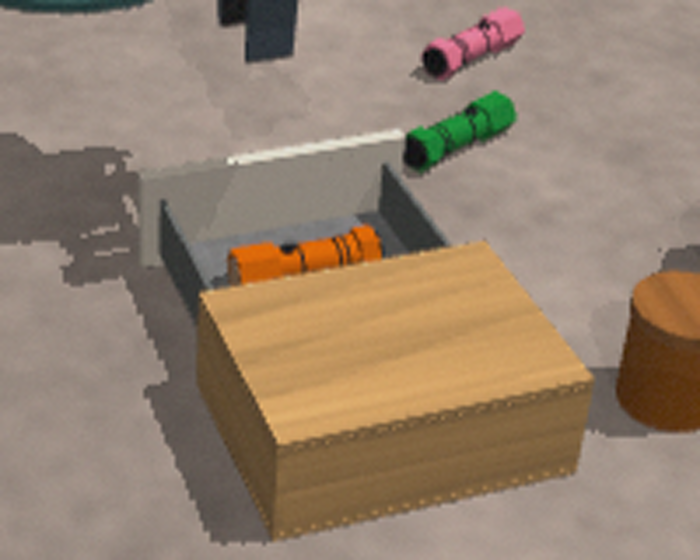

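View pics/top6.png

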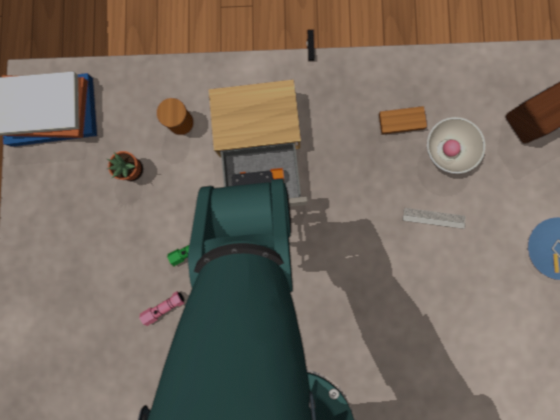

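The scene crop shows the flashlight lying flat across the tray, from about (230,262) to (380,245), released. Now I close the tray.

```bash
python3 - <<'E'
from h import *
import cv2
hand.gripper_to(0.0,20)
r.reach(FACE-n*.155+[0,0,.13],down(l))
r.move_l(FACE-n*.150+[0,0,.032],rate=.15); r.sleep(.1)
print("bias",F(8),telemetry.observe()["clock"])
s,c=feel(-.150,lambda s,c:.003,-.126,stop=4,rate=.03)
def st(s,c): return min(.02,-.009-s)
s,c2=feel(s,st,-.0092,stop=11,rate=.04)
s,c3=feel(s,lambda s,c:.0004,.003,stop=11.5)
print(s,telemetry.observe()["eef_pos"],telemetry.observe()["clock"])
if s>-.008:
    r.move_l(FACE-n*.04+[0,0,.032],rate=.06); r.sleep(.4)
    r.move_l(FACE-n*.15+[0,0,.032],rate=.2)
    r.move_l(FACE-n*.15+[0,0,.2],rate=.2)
    o=telemetry.observe(); print(o["clock"],o["force"])
    for nm in("scene","top","wrist"):
        d=optics.get_image(nm); cv2.imwrite(f"pics/{nm}7.png",d["frame"][:,:,::-1])
E
```

```text
bias -0.1916886262521354 34.575
[(-147.0, 0.2), (-144.0, -0.1), (-141.0, -0.5), (-138.0, 0.1), (-135.0, 0.6), (-132.0, 0.0), (-129.0, 5.2)] contact -0.12899999999999998
[(-109.0, 5.8), (-89.0, 6.4), (-69.0, 6.6), (-49.0, 6.5), (-29.0, 6.8), (-9.0, 7.0)] contact -0.10899999999999997
[(-8.6, 7.6), (-8.2, 7.4), (-7.8, 7.9), (-7.4, 7.6), (-7.0, 8.0), (-6.6, 7.8), (-6.2, 8.2), (-5.8, 8.0), (-5.4, 7.8), (-5.0, 8.3), (-4.6, 8.1), (-4.2, 9.7), (-3.8, 10.5), (-3.4, 11.8)] contact -0.008599999999999998
-0.0033999999999999968 [0.63962061 0.07348988 0.03163315] 44.625
47.475 [0.28262393 0.09439154 0.33698461]
```

View pics/scene7.png

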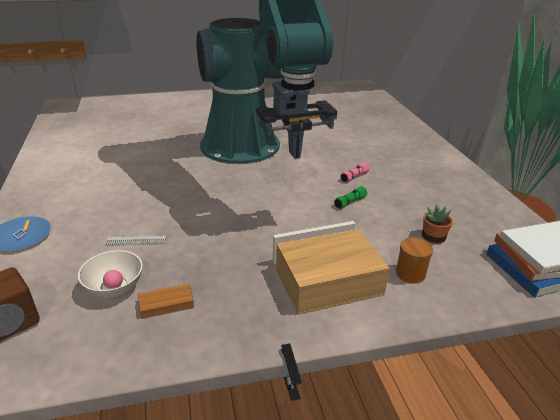

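View pics/top7.png

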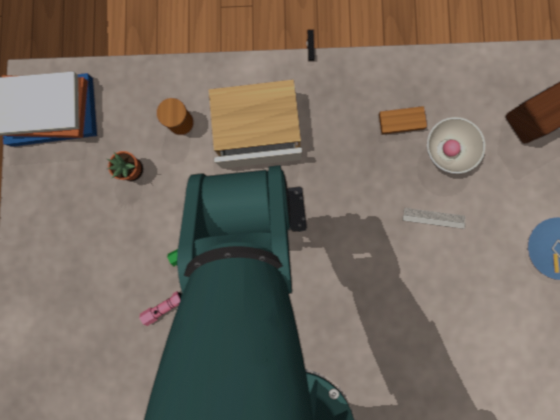

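The front is back where it started: scene (275,240)–(355,226), top (258,155). I'll compare it with the first picture, then hand in.

```bash
python3 - <<'E'
from h import *
import cv2
a=cv2.imread("pics/scene0.png").astype(int)
d=optics.get_image("scene")["frame"][:,:,::-1].astype(int)
print("box region diff", np.abs(a-d)[222:310,268:390].mean(), "old-vs-open", np.abs(a-cv2.imread("pics/scene2.png"))[222:310,268:390].mean())
print("bystanders", np.abs(a-d)[225:320,75:200].mean(), np.abs(a-d)[200:285,395:460].mean())
from station import finish_job
finish_job(); print(telemetry.observe()["clock"])
E
```

```text
box region diff 4.191784649776453 old-vs-open 12.69166045702931
bystanders 4.961964912280702 4.194630467571644
the job is handed in; nothing more can be done
the job is handed in; nothing more can be done
```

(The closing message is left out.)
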